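# Enable the imager's laser with its key

### The job

Switch on the laser of the plate imager: take the key with the yellow head out of the white key block, push it fully home into the key switch on the grey control station, then turn it clockwise all the way to its ON stop. Leave the key in the switch and let go of it. Leave the blue and green keys in their slots and do not press the red emergency stop.

Things in the scene. Friction and masses are not known exactly. Their poses are not given: they have to be found in the camera images.
- yellow_key_head (a point): Loose key to use, 80 mm, 45 g, upright (z up) in a slot of the block. Yellow head with dark inlay 34 (x) x 10 (y) x 46 mm (z); below its middle a brass blade 12 (x) x 4 (y) x 34 mm (z), last 6 mm narrowed to 9 x 2.6. This point: centre of the head, 23 mm above its underside (which rests on the block's top), 57 mm above the tip. Grip its broad faces, 10 mm apart. Fits the switch either way round.
- blue_key_head (a point): Same kind of key with a blue head and white inlay, same axes and point; it stands in another slot of the block and must stay there.
- green_key_head (a point): Same kind of key with a green head and white inlay, same axes and point; it stands in another slot of the block and must stay there.
- key_block: White block, 56 mm (x) x 180 mm (y) x 45 mm high, fixed to the bench. Three upright slots, each 6.4 mm (x) x 14.4 mm (y) and 37 mm deep, in a row along its y at -55, 0 and 55 mm; a key stands in each, its width along the block's y, in any order. Origin: centre of its underside, on the bench.
- station: Grey control box, 100 mm (x) x 256 mm (y) x 70 mm high, fixed to the bench. Origin: centre of its underside. On its top, in a row along y: green lamp at +85 mm (25 mm high); key switch at 0 (steel bezel 42 mm wide, 16 mm high, round a brass plug 18 mm high); red mushroom emergency stop at -85 mm (40 mm wide, top 36 mm above the box's top, on a yellow disc).
- keyway (a point): Centre of the slot's mouth in the brass plug of the key switch, 88 mm above the bench, on the plug's axis; axes turn with the plug, z up, slot's long side along x. Slot 14.4 (x) x 6.4 mm (y), 36 deep, straight down, 2.5 mm countersink. Play 1.2 mm a side: the key turns about 0.2 rad before the plug follows. Key home: head's underside on the plug's face, head centre 23 mm above this point.
- key_switch (a joint): Angle of the plug of the key switch in rad: 0 = OFF (slot along the station's x, at the white mark), growing as it turns clockwise seen from above, to a hard stop at 1.047 (60 degrees) = ON (green mark). It turns against about 0.05 N m of friction and stays where it is left; no spring.
- estop (a joint): Travel of the red emergency stop in m: 0 = up, 0.005 = pressed in; sprung, must not be pressed.
There are look-alikes about, which are no part of the job. Of the things like the part that bears yellow_key_head, leave any that is pink; of the rest the smaller one is meant.

How it is judged (in metres and radians):
On the way, in this order (a step that is already met when the one before it is completed fails the run):
1. the yellow key is fully home in the key switch, which is still off (z of yellow_key_head in the frame of keyway below 0.0265 m and horizontal distance between yellow_key_head and keyway below 0.005 m and angle between the z axis of yellow_key_head and the z axis of keyway, either way round below 0.12 rad and value of joint key_switch below 0.5 rad), for 0.1 s.
2. with the key in it, the switch is turned to on (z of yellow_key_head in the frame of keyway below 0.0285 m and horizontal distance between yellow_key_head and keyway below 0.006 m and value of joint key_switch above 0.9 rad), for 0.2 s.
At the end, for the whole second after the job is handed in: The key switch stands at ON (at least 0.90 of its 1.047 rad), the yellow key is still fully home in it (head's underside within 3.5 mm of the plug's face, centred within 5 mm, upright within 0.12 rad) and released, the emergency stop is not pressed (value of joint key_switch above 0.9 rad and z of yellow_key_head in the frame of keyway below 0.0265 m and horizontal distance between yellow_key_head and keyway below 0.005 m and angle between the z axis of yellow_key_head and the z axis of keyway, either way round below 0.12 rad and contact force between station and the fingers below 0.5 N and value of joint estop below 0.0025 m); the robot touches nothing.
It fails at once if the blue or green key is pulled up or moved (more than 20 mm) (distance of any of blue_key_head, green_key_head from where it was at the start of the episode above 0.02 m).
It fails at once if the emergency stop is pressed (value of joint estop above 0.0025 m).
It also fails if it takes over 54 s, if anything falls off the work surface, if the arm or the gripper's body presses on something with over 40 N, if the wrist force passes 120 N, or if a joint passes its speed limit or range.

### The arm

A 6-joint arm with a two-finger parallel gripper is mounted at the origin on the work surface. World frame = base frame: x ahead of the robot, y to its left, z up, the work surface at z = 0. Lengths are in mm, angles in rad, forces in N, time in s.
With the tool pointing down it reaches from about 300 to 775 mm from the base axis. Payload 14.6 kg.
Tool frame: the origin (TCP) lies at the very end of the fingers, on their centre line; the grasp point (between the pads) lies 19 mm behind it; z points along the fingers, y is the line along which they close (so a half turn about z gives the same grasp; the last joint's range is limited). The gripper opens to 94 mm and grips with 3 to 60 N. Pads are 16 mm wide; open, the fingers measure 119 mm over their backs; the gripper's body (75 mm by 177 mm) begins 78 mm behind the grasp point.
Start: joints at [-1.168, 0.3, 1.521, -0, 1.321, -0.067], TCP at [248.981, -490.406, 205.446] pointing down, gripper open.
Joint ranges: [-3.03, 3.03], [-0.79, 2.21], [0.23, 2.52], [-1.04, 4.18], [0, 3.07], [-2.55, 2.55]. Speed limits (rad/s): [2.22, 2.22, 2.57, 3.14, 3.14, 3.14].

### API

Orientations are given as a 3x3 rotation matrix whose columns are the frame's x, y, z axes.
In Python, from workcell import status, optics, robot gives the robot as it stands.
- The arm moves only by the tool arm_command, never from a script. Its argument "series" is a list of rows, each an object with "grip": the closure, from 0 (fully open) to 1 (shut); "delta_pos": the shift along the tool's x, y, z in m, a list of three; "twist": the turn, a rotation vector about the tool's x, y, z in degrees, a list of three. In form: [{"grip": grip, "delta_pos": [tx, ty, tz], "twist": [ax, ay, az]}, ...]. A call has 1 to 12 rows; each row shifts and turns the commanded pose from where the row before left it, along the tool's axes as they then stand; what a row does not reach is not made up. A row lasts 1/12 s, in which the tool goes at most 41.7 mm and 7.16 degrees, less where a joint would pass 70% of its speed; a pose out of reach is approached as far as the arm can. A call is refused whole if a number of a shift passes 0.0417 or a number of a turn 7.16, either way. A call with a gripper value outside its range is refused whole. The fingers move at their own pace and stop on an object; the grip force is fixed at half the most. Time passes only in rows, so rows that do not move let the fingers close. It gives the time, the measured TCP pose, the force, the opening and the grip force at its end, in the units of the state.
- status.sense(): the state, without advancing time (a new reading comes with each control period).
- optics.read_camera(name): name is "side" or "top"; returns a dict with "frame" (384x512x3 uint8, red, green, blue), "z_map" (384x512 float32, mm along the optical axis (not along the pixel's ray), 0 where there is no reading), "K" (3x3 intrinsics, pixels), "R" (3x3) and "t" (3): a world point X has camera coordinates R X + t. Camera axes: x right, y down, z forward; pixel columns grow to the right and rows downward; lengths in mm; the calibration is good to about 2 mm. A picture is of the moment at which its call begins.
- robot.finish_job(): hands the job in; it is judged then, once.
Trained networks look in a picture, given as the dict that the camera call returned (one of the last four; its "shot" number tells which), for a name from the list of things; names that differ only in an ending like _2 or _b are one class to them, and where a whole thing is asked for, a point or a joint stands for the part that bears it (a point fixed in the world has none). Each returns a list of dicts, best first, with "confidence" (0 to 1); they miss things now and then, are a little off and sometimes report something else, mostly with a low value. They report only what shows in the picture. A call takes as long as a camera call. They do not tell look-alikes from the thing itself.
- optics.outline_of(picture, name): "region" (384x512 bool, what is visible of it) and "extent" ([left, top, width, height] in pixels, round what is visible of it).
- optics.spot_point(picture, name): "xy" ([column, row] in pixels: a listed point, or the origin of a listed thing).
The state is a dict: "time": time; "qpos": joint angles; "joint_velocities": joint speeds; "joint_efforts": joint torques, N m; "tcp_pos": TCP position; "ee_rot": TCP orientation; "force": force on the tool from outside, world axes, zero at the start; "torque": the same for the moment, N m; "grip_width": finger opening in mm; "gripper_force": force on a finger pad.
Only numpy, scipy, OpenCV 4.12 (cv2) and the standard library are available. Lean on these libraries where they do the work, as an engineer would, in place of code of your own. Each camera call takes 0.05 s, during which the arm holds its last target. There are 200 camera calls.

## Working session

There is one attempt and no reset: what is moved stays moved. The work goes in short steps, Python scripts to look and compute and a tool call to move; the robot and the scene stay as the last step left them, time stands still between calls to the robot, and variables do not carry over. Pictures are saved under pics/ and viewed, at most 10 in all, crops included, and the job is handed in when it is done.

Besides the shell and the picture viewer there is one more tool, called by a JSON object that holds its "api" and its "payload". arm_command: Moves the arm, as the interface text tells. Its arguments: {"type":"object","properties":{"series":{"type":"array"}},"required":["series"]}

```bash
mkdir -p pics
cat > h.py <<'E'
from workcell import status, optics, robot
import numpy as np, cv2
def w(p,u,v,d=None):
    K,R,t=[np.array(p[k],float) for k in('K','R','t')]
    if d is None: d=p['z_map'][int(round(v)),int(round(u))]
    return R.T@(np.linalg.inv(K)@[u,v,1]*d-t)
def atz(p,u,v,z):
    K,R,t=[np.array(p[k],float) for k in('K','R','t')]
    r=R.T@(np.linalg.inv(K)@[u,v,1]); c=-R.T@t
    return c+r*(z-c[2])/r[2]
def proj(p,X):
    x=np.array(p['K'])@(np.array(p['R'])@np.array(X,float)+np.array(p['t'])); return x[:2]/x[2]
def save(p,n,crop=None,s=1):
    im=cv2.cvtColor(p['frame'],cv2.COLOR_RGB2BGR)
    if crop: l,t,wd,h=crop; im=im[t:t+h,l:l+wd]
    cv2.imwrite('pics/'+n,cv2.resize(im,None,fx=s,fy=s,interpolation=cv2.INTER_CUBIC))
E
python3 - <<'E'
from h import *
np.set_printoptions(precision=1,suppress=True)
for c in('top','side'):
    p=optics.read_camera(c); save(p,c+'1.png',s=1.5)
    print(c,-np.array(p['R']).T@p['t'])
    for n in('yellow_key_head','blue_key_head','green_key_head','key_block','station','keyway'):
        for o in optics.spot_point(p,n): print(n,'pt',np.round(o['confidence'],2),np.array(o['xy']),w(p,*o['xy']))
        if n!='keyway':
            for o in optics.outline_of(p,n): print(n,'out',np.round(o['confidence'],2),o['extent'])
E
```

```text
top [355.6 -29.6 837.9]
yellow_key_head pt 0.67 [365.4 236.4] [ 450.6 -245.4  101.2]
yellow_key_head pt 0.57 [360.  191.8] [ 552.2 -248.7   74.9]
yellow_key_head out 0.72 [398.0, 179.9, 18.3, 13.4]
yellow_key_head out 0.57 [353.2, 224.4, 17.6, 20.6]
yellow_key_head out 0.47 [355.7, 188.2, 16.5, 7.3]
blue_key_head pt 0.58 [309.1 181.2] [ 572.9 -135.9   88.6]
green_key_head pt 0.64 [337.5 188.1] [ 558.3 -197.7   84.2]
key_block out 0.79 [291.6, 174.7, 84.3, 39.8]
key_block out 0.56 [354.6, 188.2, 19.0, 7.8]
station pt 0.68 [148.9 206.6] [520.4 214.5  74.4]
station out 0.61 [81.0, 170.3, 123.7, 62.2]
keyway pt 0.53 [139.4 199.6] [536.8 237.4  72. ]
side [ 43.8 629.7 697.2]
yellow_key_head pt 0.8 [311.7 169.4] [ 452.3 -234.8   79.4]
yellow_key_head pt 0.7 [283.3 157.4] [ 553.2 -249.2   78.1]
yellow_key_head pt 0.51 [297.2 142.5] [ 568.1 -359.3   71.4]
yellow_key_head out 0.58 [307.9, 158.1, 10.0, 31.7]
yellow_key_head out 0.53 [278.7, 149.0, 8.2, 16.9]
yellow_key_head out 0.53 [290.3, 134.5, 12.9, 27.2]
blue_key_head pt 0.67 [256.1 173.6] [ 571.7 -133.7   79.1]
blue_key_head out 0.65 [168.3, 252.3, 11.5, 7.7]
blue_key_head out 0.47 [188.3, 222.0, 17.2, 20.5]
blue_key_head out 0.23 [112.4, 221.3, 117.2, 112.4]
green_key_head pt 0.46 [271.2 164.2] [ 560.3 -193.8   81.7]
green_key_head out 0.17 [279.8, 153.0, 9.5, 11.9]
key_block out 0.6 [243.9, 162.5, 53.8, 39.9]
station pt 0.9 [178.1 284.6] [484.2 275.   72.9]
station pt 0.67 [270.3 167.3] [ 563.8 -194.7   69.5]
keyway pt 0.61 [173.6 257.4] [535.7 231.6  83.8]
```

View pics/top1.png

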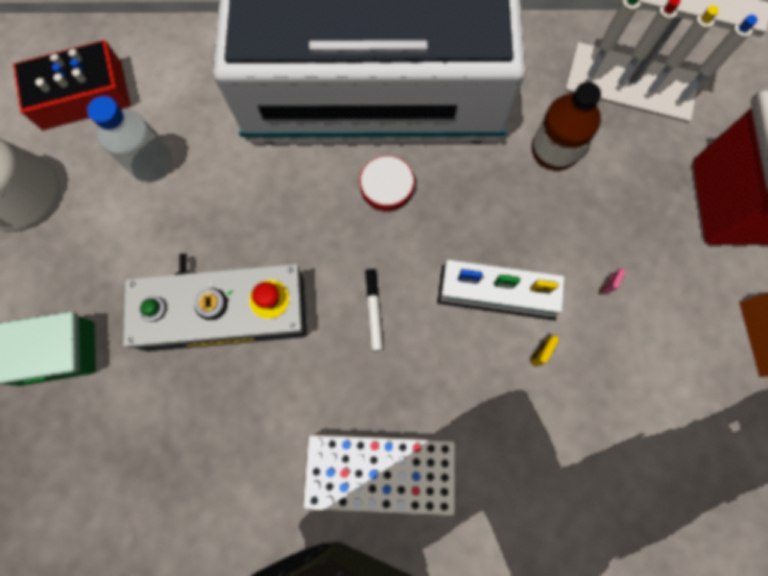

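View pics/side1.png

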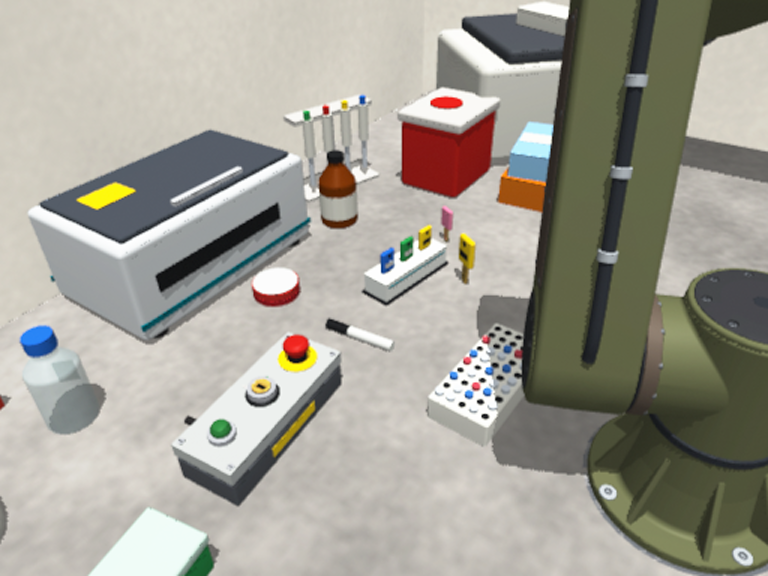

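Yellow-key candidates, in top-picture pixels:
- (363,190): yellow key in the block.
- (363,233): larger yellow key standing free on the bench.
- (408,187): pink key, excluded.

The smaller yellow one, in the block next to green and blue, fits the description. I'll confirm it in a crop while measuring.

Run:
```python
from h import *
np.set_printoptions(precision=1,suppress=True)
P={c:optics.read_camera(c) for c in('top','side')}
a=cv2.resize(P['top']['frame'][165:255,280:430],(750,450),interpolation=cv2.INTER_CUBIC)
cv2.imwrite('pics/keys.png',a[:,:,::-1])
a=np.hstack([cv2.resize(P['top']['frame'][170:235,75:210],(540,260),interpolation=cv2.INTER_CUBIC)]);b=cv2.resize(P['side']['frame'][215:335,110:235],(500,480),interpolation=cv2.INTER_CUBIC)
cv2.imwrite('pics/station.png',a[:,:,::-1])
for c,p in P.items():
    hsv=cv2.cvtColor(p['frame'],cv2.COLOR_RGB2HSV)
    H,W=p['z_map'].shape
    vv,uu=np.mgrid[:H,:W]; K=np.array(p['K'])
    rays=np.stack([(uu-K[0,2])/K[0,0],(vv-K[1,2])/K[1,1],np.ones((H,W))],-1)*p['z_map'][...,None]
    X=(rays-np.array(p['t']))@np.array(p['R'])
    np.save(c+'_X.npy',X)
    for n,(lo,hi) in dict(yellow=(18,32),green=(45,80),blue=(100,125),red=(0,5)).items():
        m=(hsv[...,0]>=lo)&(hsv[...,0]<=hi)&(hsv[...,1]>120)&(hsv[...,2]>50)
        k,l,s,ce=cv2.connectedComponentsWithStats(m.astype(np.uint8))
        for i in range(1,k):
            if s[i,4]<12: continue
            q=X[l==i]; 
            if not(380<np.median(q[:,0])<700 and -330<np.median(q[:,1])<320):continue
            top=np.percentile(q[:,2],95)
            print(c,n,s[i],'px',ce[i],'med',np.median(q,0),'z95',top,'@z91',atz(p,*ce[i],91))
            if n!='red': 
                r=cv2.minAreaRect(np.argwhere(l==i)[:,::-1].astype(np.float32)); print('   rect',np.array(r[0]),np.array(r[1]),round(r[2],1))
    # station top, block top planes
    for n,z,lim in(('station',70,(400,650,60,350)),('block',45,(480,640,-300,-80))):
        m=(abs(X[...,2]-z)<7)&(X[...,0]>lim[0])&(X[...,0]<lim[1])&(X[...,1]>lim[2])&(X[...,1]<lim[3])
        k,l,s,ce=cv2.connectedComponentsWithStats(m.astype(np.uint8)); i=1+np.argmax(s[1:,4])
        q=X[l==i]; r=cv2.minAreaRect(q[:,:2].astype(np.float32)); print(c,n,s[i,4],'z',np.median(q[:,2]),'rect',r)
```

```text
top yellow [166 186  27  26 290] px [181.3 201.5] med [526.5 140.2  71.6] z95 97.09379036780398 @z91 [527.8 140.3  91. ]
   rect [179.5 199.7] [23.8 26.9] 48.4
top yellow [354 187  18   7  99] px [362.5 190.2] med [ 553.2 -251.7   86.9] z95 90.72098993902743 @z91 [ 551.7 -249.8   91. ]
   rect [362.5 190. ] [ 6. 17.] 90.0
top yellow [133 196  12  11  97] px [138.3 200.9] med [530.3 236.6  86.8] z95 89.52278152459246 @z91 [529.4 232.9  91. ]
   rect [138.3 200.8] [ 9.9 10.6] 45.0
top yellow [354 223  19  21 198] px [363.5 233.5] med [ 457.4 -243.4   99.7] z95 104.13356035179112 @z91 [ 457.9 -244.8   91. ]
   rect [363.7 233.5] [10.  24.4] 33.7
top yellow [125 225  45   6  97] px [147.3 227.8] med [480.4 226.6  33.3] z95 41.324256656031395 @z91 [471.1 209.1  91. ]
   rect [147.  227.8] [ 2.3 44.2] 85.0
top green [331 184  15   6  62] px [338.  186.3] med [ 561.6 -198.1   87.9] z95 91.00205385772477 @z91 [ 560.4 -197.5   91. ]
   rect [338.1 186.3] [13.8  4.8] 5.7
top green [ 95 200  10  10  79] px [ 99.4 204.4] med [521.8 315.4  92.5] z95 94.69096158574523 @z91 [522.  316.1  91. ]
   r
[... 1423 characters left out ...]
0] px [270.1 164.8] med [ 564.5 -192.2   80.3] z95 91.39337142456134 @z91 [ 553.5 -177.2   91. ]
   rect [270.5 165.5] [15.  7.] 90.0
side blue [254 165   9  17  92] px [257.3 172.7] med [ 572.1 -139.9   78.4] z95 92.36132567316437 @z91 [ 561.4 -124.4   91. ]
   rect [258. 173.] [16.  8.] 90.0
side red [189 223  17  16 207] px [196.9 230.3] med [534.6 155.1 103.7] z95 107.30950662601096 @z91 [544.8 144.9  91. ]
side station 3388 z 70.7612663789503 rect ((532.8118896484375, 228.79000854492188), (103.37364959716797, 250.5953369140625), 4.7997212409973145)
side block 578 z 45.334850185558906 rect ((565.5540771484375, -201.01568603515625), (185.19873046875, 59.105201721191406), 81.4511947631836)
```

View pics/keys.png

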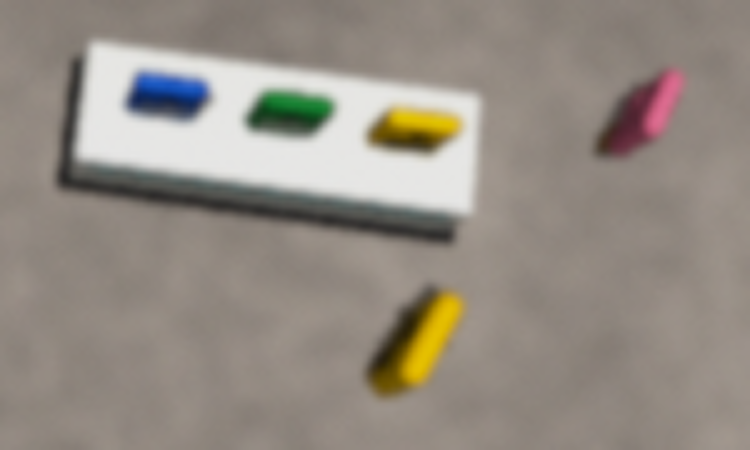

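View pics/station.png

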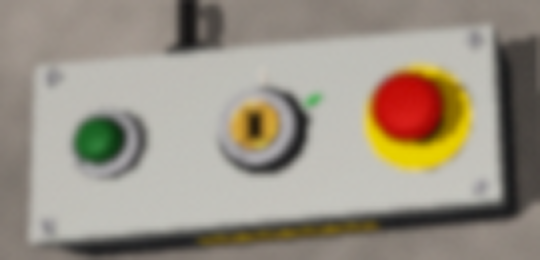

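The crop confirms the target: the yellow key in the block (pixel 363,190), smaller than the free-standing yellow key at (363,233). The slot in the plug runs along the station's x.

Run:
```python
from h import *
np.set_printoptions(precision=3,suppress=True)
s=status.sense(); print(s['time'],s['qpos'],s['tcp_pos'],s['ee_rot'],s['grip_width'])
X=np.load('top_X.npy')
def c(q): r=cv2.minAreaRect(q[:,:2].astype(np.float32)); return len(q),q.mean(0),r
for n,y in(('yel',-255),('green',-201),('blue',-147)):
    m=(X[...,2]>87.5)&(X[...,2]<96)&(abs(X[...,1]-y)<26)&(X[...,0]>535)&(X[...,0]<600); print(n,c(X[m]))
m=(X[...,2]>83)&(X[...,2]<93)&(abs(X[...,1]-232)<28)&(abs(X[...,0]-531)<28); print('bezel',c(X[m]))
X=np.load('side_X.npy')
m=(X[...,2]>83)&(X[...,2]<93)&(abs(X[...,1]-232)<28)&(abs(X[...,0]-531)<28); print('bezel',c(X[m]))
```

```text
1.3 [-1.168  0.3    1.521  0.     1.321 -0.067] [ 248.984 -490.4    205.416] [[ 0.892  0.453 -0.   ]
 [ 0.453 -0.892  0.   ]
 [ 0.    -0.    -1.   ]] 93.81071833557134
yel (48, array([ 555.328, -255.548,   89.502]), ((555.5894775390625, -254.75552368164062), (29.258516311645508, 8.906902313232422), 79.58511352539062))
green (49, array([ 563.413, -200.538,   89.404]), ((563.632568359375, -200.11996459960938), (30.27364730834961, 8.871649742126465), 82.13797760009766))
blue (54, array([ 571.594, -145.971,   89.255]), ((571.3473510742188, -146.3189697265625), (30.870891571044922, 9.799522399902344), 81.87152099609375))
bezel (247, array([529.011, 234.159,  86.152]), ((529.2736206054688, 234.59375), (38.57284927368164, 40.53304672241211), 0.8783835172653198))
bezel (227, array([530.174, 235.126,  86.708]), ((531.6103515625, 234.27207946777344), (37.93453598022461, 42.696044921875), 42.92034149169922))
```

{"api": "arm_command", "payload": {"series": [{"grip": 0.6,"delta_pos": [0.0317,-0.0059,0.004],"twist": [0,0,0]},{"grip": 0.6,"delta_pos": [0.0317,-0.0059,0.004],"twist": [0,0,0]},{"grip": 0.6,"delta_pos": [0.0317,-0.0059,0.004],"twist": [0,0,0]},{"grip": 0.6,"delta_pos": [0.0317,-0.0059,0.004],"twist": [0,0,0]},{"grip": 0.6,"delta_pos": [0.0317,-0.0059,0.004],"twist": [0,0,0]},{"grip": 0.6,"delta_pos": [0.0317,-0.0059,0.004],"twist": [0,0,0]},{"grip": 0.6,"delta_pos": [0.0317,-0.0059,0.004],"twist": [0,0,0]},{"grip": 0.6,"delta_pos": [0.0317,-0.0059,0.004],"twist": [0,0,0]},{"grip": 0.6,"delta_pos": [0.0317,-0.0059,0.004],"twist": [0,0,0]},{"grip": 0.6,"delta_pos": [0.0317,-0.0059,0.004],"twist": [0,0,0]},{"grip": 0.6,"delta_pos": [0.0317,-0.0059,0.004],"twist": [0,0,0]},{"grip": 0.6,"delta_pos": [0.0317,-0.0059,0.004],"twist": [0,0,0]}]}}

```text
time: 2.3
tcp_pos: [557.3, -253.9, 157.3]
ee_rot: [[0.892, 0.453, 0.0], [0.453, -0.892, -0.0], [0.0, 0.0, -1.0]]
force: [0.4, -1.0, -0.0]
grip_width: 38.0
gripper_force: 0.0
```

{"api": "arm_command", "payload": {"series": [{"grip": 0.6,"delta_pos": [0,0,0],"twist": [0,0,-6.82]},{"grip": 0.6,"delta_pos": [0,0,0],"twist": [0,0,-6.82]},{"grip": 0.6,"delta_pos": [0,0,0],"twist": [0,0,-6.82]},{"grip": 0.6,"delta_pos": [0,0,0],"twist": [0,0,-6.82]},{"grip": 0.6,"delta_pos": [0,0,0],"twist": [0,0,-6.82]},{"grip": 0.6,"delta_pos": [0,0,0],"twist": [0,0,-6.82]},{"grip": 0.6,"delta_pos": [0,0,0],"twist": [0,0,-6.82]},{"grip": 0.6,"delta_pos": [0,0,0],"twist": [0,0,-6.82]},{"grip": 0.6,"delta_pos": [0,0,0],"twist": [0,0,0]},{"grip": 0.6,"delta_pos": [0,0,0],"twist": [0,0,0]}]}}

```text
time: 3.13
tcp_pos: [556.1, -255.1, 157.4]
ee_rot: [[0.152, 0.988, -0.0], [0.988, -0.152, 0.0], [0.0, -0.0, -1.0]]
force: [0.3, 0.3, 0.6]
grip_width: 37.6
gripper_force: 0.0
```

```bash
cat >> h.py <<'E'
def rel(x,y,z,yaw=None):
    "tool-axis shift (mm) to a world TCP goal; yaw (deg) of tool y"
    s=status.sense(); R=np.array(s['ee_rot']); d=np.array([x,y,z])-s['tcp_pos']
    yw=np.degrees(np.arctan2(R[1,1],R[0,1]))
    print('t',s['time'],'tcp',np.round(s['tcp_pos'],1),'yaw',round(yw,2),'tilt',np.round(R[:,2],4),'w',round(s['grip_width'],1),'F',np.round(s['force'],1),'T',np.round(s['torque'],2),'gf',round(float(np.max(s['gripper_force'])),1))
    print('shift',np.round(R.T@d,1), 'twist', None if yaw is None else round(-(yaw-yw),2))
E
python3 -c "
from h import *
rel(555.4,-255.3,51,-8.5)"
```

```text
t 3.1333 tcp [ 556.1 -255.1  157.4] yaw -8.74 tilt [-0.  0. -1.] w 37.6 F [0.3 0.3 0.6] T [-0.04 -0.04 -0.01] gf 0.0
shift [ -0.3  -0.7 106.4] twist -0.24
```

{"api": "arm_command", "payload": {"series": [{"grip": 0.6,"delta_pos": [-0.0003,-0.0007,0.012],"twist": [0,0,-0.24]},{"grip": 0.6,"delta_pos": [0,0,0.012],"twist": [0,0,0]},{"grip": 0.6,"delta_pos": [0,0,0.012],"twist": [0,0,0]},{"grip": 0.6,"delta_pos": [0,0,0.012],"twist": [0,0,0]},{"grip": 0.6,"delta_pos": [0,0,0.012],"twist": [0,0,0]},{"grip": 0.6,"delta_pos": [0,0,0.012],"twist": [0,0,0]},{"grip": 0.6,"delta_pos": [0,0,0.01],"twist": [0,0,0]},{"grip": 0.6,"delta_pos": [0,0,0.008],"twist": [0,0,0]},{"grip": 0.6,"delta_pos": [0,0,0.008],"twist": [0,0,0]},{"grip": 0.6,"delta_pos": [0,0,0.008],"twist": [0,0,0]},{"grip": 0.6,"delta_pos": [0,0,0],"twist": [0,0,0]},{"grip": 0.6,"delta_pos": [0,0,0],"twist": [0,0,0]}]}}

```text
time: 4.13
tcp_pos: [555.3, -255.3, 51.2]
ee_rot: [[0.144, 0.99, -0.0], [0.99, -0.144, 0.0], [0.0, -0.0, -1.0]]
force: [-0.1, -0.7, 0.5]
grip_width: 38.0
gripper_force: 0.0
```

{"api": "arm_command", "payload": {"series": [{"grip": 1,"delta_pos": [0,0,0],"twist": [0,0,0]},{"grip": 1,"delta_pos": [0,0,0],"twist": [0,0,0]},{"grip": 1,"delta_pos": [0,0,0],"twist": [0,0,0]},{"grip": 1,"delta_pos": [0,0,0],"twist": [0,0,0]},{"grip": 1,"delta_pos": [0,0,0],"twist": [0,0,0]},{"grip": 1,"delta_pos": [0,0,0],"twist": [0,0,0]},{"grip": 1,"delta_pos": [0,0,0],"twist": [0,0,0]}]}}

```text
time: 4.72
tcp_pos: [556.0, -255.4, 51.8]
ee_rot: [[0.144, 0.99, 0.002], [0.99, -0.144, -0.001], [-0.0, 0.002, -1.0]]
force: [4.7, -1.4, -0.4]
grip_width: 9.7
gripper_force: 30.0
```

```bash
python3 -c "
from h import *
rel(555.4,-255.3,150,-8.5)"
```

```text
t 4.7167 tcp [ 556.  -255.4   51.8] yaw -8.28 tilt [ 1.6e-03 -6.0e-04 -1.0e+00] w 9.7 F [ 4.7 -1.4 -0.4] T [-0.18 -1.17  0.02] gf 30.0
shift [ -0.   -0.4 -98.2] twist 0.22
```

{"api": "arm_command", "payload": {"series": [{"grip": 1,"delta_pos": [0,0,-0.006],"twist": [0,0,0]},{"grip": 1,"delta_pos": [0,0,-0.012],"twist": [0,0,0]},{"grip": 1,"delta_pos": [0,0,-0.012],"twist": [0,0,0]},{"grip": 1,"delta_pos": [0,0,-0.012],"twist": [0,0,0]},{"grip": 1,"delta_pos": [0,0,-0.012],"twist": [0,0,0]},{"grip": 1,"delta_pos": [0,0,-0.012],"twist": [0,0,0]},{"grip": 1,"delta_pos": [0,0,-0.012],"twist": [0,0,0]},{"grip": 1,"delta_pos": [0,0,-0.012],"twist": [0,0,0]},{"grip": 1,"delta_pos": [0,0,-0.012],"twist": [0,0,0]},{"grip": 1,"delta_pos": [0,0,-0.012],"twist": [0,0,0]},{"grip": 1,"delta_pos": [0,0,-0.012],"twist": [0,0,0]},{"grip": 1,"delta_pos": [0,0,-0.004],"twist": [0,0,0]}]}}

```text
time: 5.72
tcp_pos: [555.9, -255.5, 183.8]
ee_rot: [[0.144, 0.99, 0.002], [0.99, -0.144, -0.001], [-0.001, 0.002, -1.0]]
force: [0.7, 0.6, 0.1]
grip_width: 9.7
gripper_force: 30.0
```

```bash
python3 -c "
from h import *
rel(530,234.5,181,95)"
```

```text
t 5.7167 tcp [ 555.9 -255.5  183.8] yaw -8.28 tilt [ 0.0021 -0.0011 -1.    ] w 9.7 F [0.7 0.6 0.1] T [-0.06 -0.04  0.04] gf 30.0
shift [481.2 -96.2   2.2] twist -103.28
```

{"api": "arm_command", "payload": {"series": [{"grip": 1,"delta_pos": [0.0267,-0.0053,0],"twist": [0,0,0]},{"grip": 1,"delta_pos": [0.0267,-0.0053,0],"twist": [0,0,0]},{"grip": 1,"delta_pos": [0.0267,-0.0053,0],"twist": [0,0,0]},{"grip": 1,"delta_pos": [0.0267,-0.0053,0],"twist": [0,0,0]},{"grip": 1,"delta_pos": [0.0267,-0.0053,0],"twist": [0,0,0]},{"grip": 1,"delta_pos": [0.0267,-0.0053,0],"twist": [0,0,0]},{"grip": 1,"delta_pos": [0.0267,-0.0053,0],"twist": [0,0,0]},{"grip": 1,"delta_pos": [0.0267,-0.0053,0],"twist": [0,0,0]},{"grip": 1,"delta_pos": [0.0267,-0.0053,0],"twist": [0,0,0]}]}}

```text
time: 6.47
tcp_pos: [542.5, -9.3, 181.5]
ee_rot: [[0.144, 0.99, -0.0], [0.99, -0.144, 0.0], [-0.0, -0.0, -1.0]]
force: [0.5, -0.4, -0.8]
grip_width: 9.8
gripper_force: 30.0
```

{"api": "arm_command", "payload": {"series": [{"grip": 1,"delta_pos": [0.0267,-0.0053,0],"twist": [0,0,0]},{"grip": 1,"delta_pos": [0.0267,-0.0053,0],"twist": [0,0,0]},{"grip": 1,"delta_pos": [0.0267,-0.0053,0],"twist": [0,0,0]},{"grip": 1,"delta_pos": [0.0267,-0.0053,0],"twist": [0,0,0]},{"grip": 1,"delta_pos": [0.0267,-0.0053,0],"twist": [0,0,0]},{"grip": 1,"delta_pos": [0.0267,-0.0053,0],"twist": [0,0,0]},{"grip": 1,"delta_pos": [0.0267,-0.0053,0],"twist": [0,0,0]},{"grip": 1,"delta_pos": [0.0267,-0.0053,0],"twist": [0,0,0]},{"grip": 1,"delta_pos": [0.0267,-0.0053,0],"twist": [0,0,0]}]}}

```text
time: 7.22
tcp_pos: [529.9, 235.4, 181.4]
ee_rot: [[0.144, 0.99, -0.0], [0.99, -0.144, -0.0], [-0.0, -0.0, -1.0]]
force: [0.1, 0.6, -0.5]
grip_width: 9.9
gripper_force: 30.0
```

{"api": "arm_command", "payload": {"series": [{"grip": 1,"delta_pos": [0,0,0],"twist": [0,0,-6.9]},{"grip": 1,"delta_pos": [0,0,0],"twist": [0,0,-6.9]},{"grip": 1,"delta_pos": [0,0,0],"twist": [0,0,-6.9]},{"grip": 1,"delta_pos": [0,0,0],"twist": [0,0,-6.9]},{"grip": 1,"delta_pos": [0,0,0],"twist": [0,0,-6.9]},{"grip": 1,"delta_pos": [0,0,0],"twist": [0,0,-6.9]},{"grip": 1,"delta_pos": [0,0,0],"twist": [0,0,-6.9]},{"grip": 1,"delta_pos": [0,0,0],"twist": [0,0,-6.9]}]}}

```text
time: 7.88
tcp_pos: [530.1, 234.0, 181.4]
ee_rot: [[-0.734, 0.679, -0.001], [0.679, 0.734, -0.0], [0.0, -0.0, -1.0]]
force: [-0.5, -0.1, -0.2]
grip_width: 9.7
gripper_force: 30.0
```

{"api": "arm_command", "payload": {"series": [{"grip": 1,"delta_pos": [0,0,0],"twist": [0,0,-6.9]},{"grip": 1,"delta_pos": [0,0,0],"twist": [0,0,-6.9]},{"grip": 1,"delta_pos": [0,0,0],"twist": [0,0,-6.9]},{"grip": 1,"delta_pos": [0,0,0],"twist": [0,0,-6.9]},{"grip": 1,"delta_pos": [0,0,0],"twist": [0,0,-6.9]},{"grip": 1,"delta_pos": [0,0,0],"twist": [0,0,-6.9]},{"grip": 1,"delta_pos": [0,0,0],"twist": [0,0,-6.7]},{"grip": 1,"delta_pos": [0,0,0],"twist": [0,0,0]},{"grip": 1,"delta_pos": [0,0,0],"twist": [0,0,0]},{"grip": 1,"delta_pos": [0,0,0],"twist": [0,0,0]}]}}

```text
time: 8.72
tcp_pos: [530.2, 234.0, 181.4]
ee_rot: [[-0.997, -0.083, -0.0], [-0.083, 0.997, -0.0], [0.0, -0.0, -1.0]]
force: [0.1, 1.5, -0.6]
grip_width: 9.6
gripper_force: 30.0
```

Run:
```python
from h import *
rel(530,234.5,136,95)
P={c:optics.read_camera(c) for c in('top','side')}
a=cv2.resize(P['top']['frame'][150:250,70:220],(600,400),interpolation=cv2.INTER_CUBIC);b=P['side']['frame'][180:300,110:260]
im=np.vstack([a[:,:,::-1]]); cv2.imwrite('pics/t2.png',im)
cv2.imwrite('pics/s2.png',cv2.resize(b,(750,600),interpolation=cv2.INTER_CUBIC)[:,:,::-1])
for c,p in P.items():
    print(c,'proj tip',proj(p,[530,234.5,144]),'keyway',proj(p,[530,234.5,88]))
    for o in optics.spot_point(p,'yellow_key_head')[:3]: print(o['confidence'],o['xy'])
p=P['side']
for o in optics.spot_point(p,'keyway')[:1]: print(o)
```

```text
t 8.7167 tcp [530.2 234.  181.4] yaw 94.78 tilt [-2.e-04 -1.e-04 -1.e+00] w 9.6 F [ 0.1  1.5 -0.6] T [ 0.09 -0.11  0.03] gf 30.0
shift [ 0.1  0.5 45.4] twist -0.22
top proj tip [128.79570023 194.66846667] keyway [138.06268834 200.96218777]
0.96 [388.1, 260.5]
0.91 [422.8, 203.3]
0.47 [119.2, 187.1]
side proj tip [170.60831135 238.18351999] keyway [174.34010286 257.87833269]
0.68 [311.2, 152.3]
0.52 [338.4, 182.1]
0.5 [163.8, 215.1]
{'xy': [176.5, 255.7], 'confidence': 0.53}
```

View pics/s2.png

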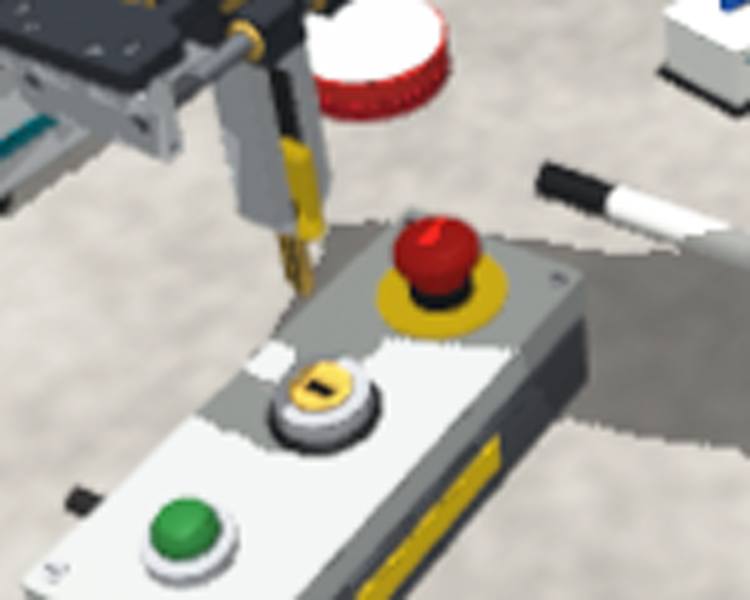

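The side crop shows the key tip at (170,238) and the slot at (174,258). Both match the projections of my estimates, so I'll start inserting.

{"api": "arm_command", "payload": {"series": [{"grip": 1,"delta_pos": [0,0.0003,0.009],"twist": [0,0,-0.2]},{"grip": 1,"delta_pos": [0,0,0.009],"twist": [0,0,0]},{"grip": 1,"delta_pos": [0,0,0.009],"twist": [0,0,0]},{"grip": 1,"delta_pos": [0,0,0.009],"twist": [0,0,0]},{"grip": 1,"delta_pos": [0,0,0.009],"twist": [0,0,0]},{"grip": 1,"delta_pos": [0,0,0.005],"twist": [0,0,0]},{"grip": 1,"delta_pos": [0,0,0.002],"twist": [0,0,0]},{"grip": 1,"delta_pos": [0,0,0.002],"twist": [0,0,0]},{"grip": 1,"delta_pos": [0,0,0.002],"twist": [0,0,0]},{"grip": 1,"delta_pos": [0,0,0.002],"twist": [0,0,0]},{"grip": 1,"delta_pos": [0,0,0],"twist": [0,0,0]}]}}

```text
time: 9.88
tcp_pos: [530.1, 234.4, 123.3]
ee_rot: [[-0.996, -0.091, -0.0], [-0.091, 0.996, -0.0], [0.0, -0.0, -1.0]]
force: [-0.3, -0.5, -0.5]
grip_width: 9.4
gripper_force: 30.0
```

{"api": "arm_command", "payload": {"series": [{"grip": 1,"delta_pos": [0,0,0.003],"twist": [0,0,0]},{"grip": 1,"delta_pos": [0,0,0.003],"twist": [0,0,0]},{"grip": 1,"delta_pos": [0,0,0.003],"twist": [0,0,0]},{"grip": 1,"delta_pos": [0,0,0.003],"twist": [0,0,0]},{"grip": 1,"delta_pos": [0,0,0.003],"twist": [0,0,0]},{"grip": 1,"delta_pos": [0,0,0.003],"twist": [0,0,0]},{"grip": 1,"delta_pos": [0,0,0.003],"twist": [0,0,0]},{"grip": 1,"delta_pos": [0,0,0.003],"twist": [0,0,0]},{"grip": 1,"delta_pos": [0,0,0.002],"twist": [0,0,0]},{"grip": 1,"delta_pos": [0,0,0],"twist": [0,0,0]}]}}

```text
time: 10.72
tcp_pos: [530.0, 234.3, 96.9]
ee_rot: [[-0.996, -0.091, -0.001], [-0.091, 0.996, -0.0], [0.001, -0.0, -1.0]]
force: [-0.2, 0.3, 0.1]
grip_width: 9.9
gripper_force: 30.0
```

```bash
python3 -c "
from h import *
rel(530,234.4,94.5,95)"
```

```text
t 10.7167 tcp [530.  234.3  96.9] yaw 95.21 tilt [-6.e-04 -2.e-04 -1.e+00] w 9.9 F [-0.2  0.3  0.1] T [ 0.12 -0.08  0.04] gf 30.0
shift [-0.   0.1  2.4] twist 0.21
```

{"api": "arm_command", "payload": {"series": [{"grip": 1,"delta_pos": [0,0,0.001],"twist": [0,0,0]},{"grip": 1,"delta_pos": [0,0,0.001],"twist": [0,0,0]},{"grip": 1,"delta_pos": [0,0,0.0005],"twist": [0,0,0]},{"grip": 1,"delta_pos": [0,0,0.0005],"twist": [0,0,0]},{"grip": 1,"delta_pos": [0,0,0],"twist": [0,0,0]}]}}

```text
time: 11.13
tcp_pos: [530.2, 234.4, 94.6]
ee_rot: [[-0.996, -0.091, 0.0], [-0.091, 0.996, 0.0], [-0.0, 0.0, -1.0]]
force: [0.2, -1.0, 0.5]
grip_width: 9.5
gripper_force: 30.0
```

{"api": "arm_command", "payload": {"series": [{"grip": 1,"delta_pos": [0,0,0.0005],"twist": [0,0,0]},{"grip": 1,"delta_pos": [0,0,0.0005],"twist": [0,0,0]},{"grip": 1,"delta_pos": [0,0,0],"twist": [0,0,0]},{"grip": 1,"delta_pos": [0,0,0],"twist": [0,0,0]}]}}

```text
time: 11.47
tcp_pos: [530.4, 234.4, 94.5]
ee_rot: [[-0.996, -0.091, 0.001], [-0.091, 0.996, 0.0], [-0.001, 0.0, -1.0]]
force: [-3.8, -2.3, 9.7]
grip_width: 10.0
gripper_force: 30.0
```

Contact at 9.7 N, so the key is home. Now I'll turn it clockwise.

{"api": "arm_command", "payload": {"series": [{"grip": 1,"delta_pos": [0,0,0],"twist": [0,0,4]},{"grip": 1,"delta_pos": [0,0,0],"twist": [0,0,4]},{"grip": 1,"delta_pos": [0,0,0],"twist": [0,0,4]},{"grip": 1,"delta_pos": [0,0,0],"twist": [0,0,4]},{"grip": 1,"delta_pos": [0,0,0],"twist": [0,0,4]},{"grip": 1,"delta_pos": [0,0,0],"twist": [0,0,4]},{"grip": 1,"delta_pos": [0,0,0],"twist": [0,0,4]},{"grip": 1,"delta_pos": [0,0,0],"twist": [0,0,4]},{"grip": 1,"delta_pos": [0,0,0],"twist": [0,0,4]},{"grip": 1,"delta_pos": [0,0,0],"twist": [0,0,4]},{"grip": 1,"delta_pos": [0,0,0],"twist": [0,0,4]},{"grip": 1,"delta_pos": [0,0,0],"twist": [0,0,4]}]}}

```text
time: 12.47
tcp_pos: [530.8, 234.4, 94.5]
ee_rot: [[-0.732, 0.682, 0.002], [0.682, 0.732, 0.0], [-0.001, 0.002, -1.0]]
force: [-0.5, -1.6, 8.5]
grip_width: 9.7
gripper_force: 30.0
```

```bash
python3 -c "
from h import *
rel(530,234.4,94.5,23)"
```

```text
t 12.4667 tcp [530.8 234.4  94.5] yaw 47.02 tilt [ 2.e-03  4.e-04 -1.e+00] w 9.7 F [-0.5 -1.6  8.5] T [-0.27  0.04  0.08] gf 30.0
shift [ 0.6 -0.6  0. ] twist 24.02
```

{"api": "arm_command", "payload": {"series": [{"grip": 1,"delta_pos": [0,0,0],"twist": [0,0,2]},{"grip": 1,"delta_pos": [0,0,0],"twist": [0,0,2]},{"grip": 1,"delta_pos": [0,0,0],"twist": [0,0,2]},{"grip": 1,"delta_pos": [0,0,0],"twist": [0,0,2]},{"grip": 1,"delta_pos": [0,0,0],"twist": [0,0,2]},{"grip": 1,"delta_pos": [0,0,0],"twist": [0,0,2]},{"grip": 1,"delta_pos": [0,0,0],"twist": [0,0,2]},{"grip": 1,"delta_pos": [0,0,0],"twist": [0,0,2]},{"grip": 1,"delta_pos": [0,0,0],"twist": [0,0,2]},{"grip": 1,"delta_pos": [0,0,0],"twist": [0,0,0]}]}}

```text
time: 13.3
tcp_pos: [530.9, 234.5, 94.5]
ee_rot: [[-0.486, 0.874, 0.002], [0.874, 0.486, 0.001], [-0.001, 0.002, -1.0]]
force: [0.9, -0.2, 7.6]
grip_width: 9.9
gripper_force: 30.0
```

```bash
python3 -c "
from h import *
rel(530,234.4,94.5,23)"
```

```text
t 13.3 tcp [530.9 234.5  94.5] yaw 29.09 tilt [ 2.2e-03  6.0e-04 -1.0e+00] w 9.9 F [ 0.9 -0.2  7.6] T [-0.21 -0.11  0.02] gf 30.0
shift [ 0.4 -0.8  0. ] twist 6.09
```

{"api": "arm_command", "payload": {"series": [{"grip": 1,"delta_pos": [0,0,0],"twist": [0,0,1]},{"grip": 1,"delta_pos": [0,0,0],"twist": [0,0,1]},{"grip": 1,"delta_pos": [0,0,0],"twist": [0,0,1]},{"grip": 1,"delta_pos": [0,0,0],"twist": [0,0,1]},{"grip": 1,"delta_pos": [0,0,0],"twist": [0,0,1]},{"grip": 1,"delta_pos": [0,0,0],"twist": [0,0,1]},{"grip": 1,"delta_pos": [0,0,0],"twist": [0,0,0]},{"grip": 1,"delta_pos": [0,0,0],"twist": [0,0,0]}]}}

```text
time: 13.97
tcp_pos: [531.0, 234.5, 94.5]
ee_rot: [[-0.394, 0.919, 0.002], [0.919, 0.394, 0.001], [-0.0, 0.002, -1.0]]
force: [-0.1, -0.2, 6.8]
grip_width: 9.8
gripper_force: 30.0
```

```bash
python3 -c "
from h import *
rel(530,234.4,94.5,20)"
```

```text
t 13.9667 tcp [531.  234.5  94.5] yaw 23.21 tilt [ 2.4e-03  6.0e-04 -1.0e+00] w 9.8 F [-0.1 -0.2  6.8] T [-0.23 -0.16 -0.02] gf 30.0
shift [ 0.3 -0.9  0. ] twist 3.21
```

{"api": "arm_command", "payload": {"series": [{"grip": 1,"delta_pos": [0,0,0],"twist": [0,0,1]},{"grip": 1,"delta_pos": [0,0,0],"twist": [0,0,1]},{"grip": 1,"delta_pos": [0,0,0],"twist": [0,0,1]},{"grip": 1,"delta_pos": [0,0,0],"twist": [0,0,1]},{"grip": 1,"delta_pos": [0,0,0],"twist": [0,0,0]},{"grip": 1,"delta_pos": [0,0,0],"twist": [0,0,0]}]}}

```text
time: 14.47
tcp_pos: [530.9, 234.5, 94.5]
ee_rot: [[-0.329, 0.944, 0.002], [0.944, 0.329, 0.001], [-0.0, 0.002, -1.0]]
force: [-0.5, 0.1, 7.2]
grip_width: 10.2
gripper_force: 30.0
```

```bash
python3 -c "
from h import *
rel(530,234.4,94.5,20)"
```

```text
t 14.4667 tcp [530.9 234.5  94.5] yaw 19.22 tilt [ 2.2e-03  6.0e-04 -1.0e+00] w 10.2 F [-0.5  0.1  7.2] T [-0.16 -0.06  0.16] gf 30.0
shift [ 0.2 -0.9  0. ] twist -0.78
```

{"api": "arm_command", "payload": {"series": [{"grip": 1,"delta_pos": [0,0,0],"twist": [0,0,1]},{"grip": 1,"delta_pos": [0,0,0],"twist": [0,0,1]},{"grip": 1,"delta_pos": [0,0,0],"twist": [0,0,1]},{"grip": 1,"delta_pos": [0,0,0],"twist": [0,0,0]},{"grip": 1,"delta_pos": [0,0,0],"twist": [0,0,0]}]}}

```text
time: 14.88
tcp_pos: [530.9, 234.6, 94.5]
ee_rot: [[-0.28, 0.96, 0.002], [0.96, 0.28, 0.001], [-0.0, 0.002, -1.0]]
force: [0.2, -0.6, 7.2]
grip_width: 9.7
gripper_force: 30.1
```

```bash
python3 -c "
from h import *
rel(530,234.4,94.5,20)"
```

```text
t 14.8833 tcp [530.9 234.6  94.5] yaw 16.24 tilt [ 2.2e-03  6.0e-04 -1.0e+00] w 9.7 F [ 0.2 -0.6  7.2] T [-0.03 -0.06  0.31] gf 30.1
shift [ 0.  -0.9  0. ] twist -3.76
```

Torque about z has climbed to 0.31 N m, so the plug is at its hard stop. Releasing and retreating.

{"api": "arm_command", "payload": {"series": [{"grip": 0.7,"delta_pos": [0,0,0],"twist": [0,0,0]},{"grip": 0.7,"delta_pos": [0,0,0],"twist": [0,0,0]},{"grip": 0.7,"delta_pos": [0,0,0],"twist": [0,0,0]},{"grip": 0.7,"delta_pos": [0,0,0],"twist": [0,0,0]},{"grip": 0.7,"delta_pos": [0,0,0],"twist": [0,0,0]},{"grip": 0.7,"delta_pos": [0,0,-0.005],"twist": [0,0,0]},{"grip": 0.7,"delta_pos": [0,0,-0.01],"twist": [0,0,0]},{"grip": 0.7,"delta_pos": [0,0,-0.015],"twist": [0,0,0]},{"grip": 0.7,"delta_pos": [0,0,-0.02],"twist": [0,0,0]},{"grip": 0.7,"delta_pos": [0,0,-0.02],"twist": [0,0,0]},{"grip": 0.7,"delta_pos": [0,0,-0.02],"twist": [0,0,0]},{"grip": 0.7,"delta_pos": [0,0,-0.02],"twist": [0,0,0]}]}}

```text
time: 15.88
tcp_pos: [530.1, 234.4, 205.6]
ee_rot: [[-0.279, 0.96, 0.001], [0.96, 0.279, 0.0], [0.0, 0.001, -1.0]]
force: [0.7, 0.3, -0.1]
grip_width: 28.7
gripper_force: 0.0
```

{"api": "arm_command", "payload": {"series": [{"grip": 0.7,"delta_pos": [0.03,0,-0.02],"twist": [0,0,0]},{"grip": 0.7,"delta_pos": [0.03,0,-0.02],"twist": [0,0,0]},{"grip": 0.7,"delta_pos": [0.03,0,0],"twist": [0,0,0]},{"grip": 0.7,"delta_pos": [0,0,0],"twist": [0,0,0]},{"grip": 0.7,"delta_pos": [0,0,0],"twist": [0,0,0]}]}}

```text
time: 16.3
tcp_pos: [504.5, 321.8, 244.3]
ee_rot: [[-0.281, 0.96, 0.001], [0.96, 0.281, 0.0], [0.0, 0.001, -1.0]]
force: [-1.0, -0.2, -0.3]
grip_width: 27.8
gripper_force: 0.0
```

Run:
```python
from h import *
rel(530,234.4,94.5)
P={c:optics.read_camera(c) for c in('top','side')}
for c,p in P.items():
    print(c,[(round(o['confidence'],2),o['xy'],np.round(w(p,*o['xy']))) for o in optics.spot_point(p,'yellow_key_head')[:3]])
a=cv2.resize(P['side']['frame'][200:300,125:245],(720,600),interpolation=cv2.INTER_CUBIC); cv2.imwrite('pics/s3.png',a[:,:,::-1])
a=cv2.resize(P['top']['frame'][160:240,70:210],(770,440),interpolation=cv2.INTER_CUBIC); cv2.imwrite('pics/t3.png',a[:,:,::-1])
```

```text
t 16.3 tcp [504.5 321.8 244.3] yaw 16.34 tilt [ 7.e-04  3.e-04 -1.e+00] w 27.8 F [-1.  -0.2 -0.3] T [-0.02 -0.12  0.05] gf 0.0
shift [-91.   -0.3 149.7] twist None
top [(0.89, [423.7, 205.8], array([ 535., -416.,    8.])), (0.79, [388.7, 259.3], array([ 410., -321.,    9.])), (0.61, [132.8, 197.6], array([527., 231., 130.]))]
side [(0.77, [336.7, 182.5], array([ 403., -309.,    9.])), (0.62, [171.3, 248.5], array([524., 243., 125.])), (0.57, [170.8, 253.9], array([522., 248., 115.]))]
```

View pics/s3.png

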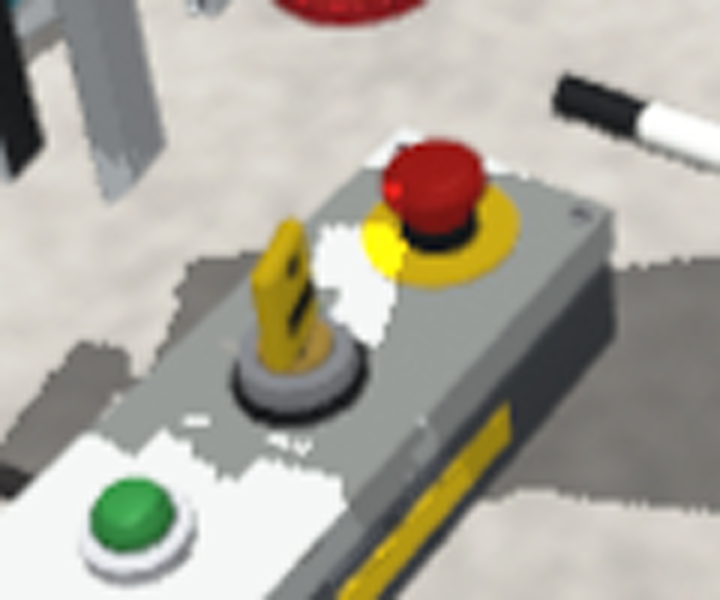

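View pics/t3.png

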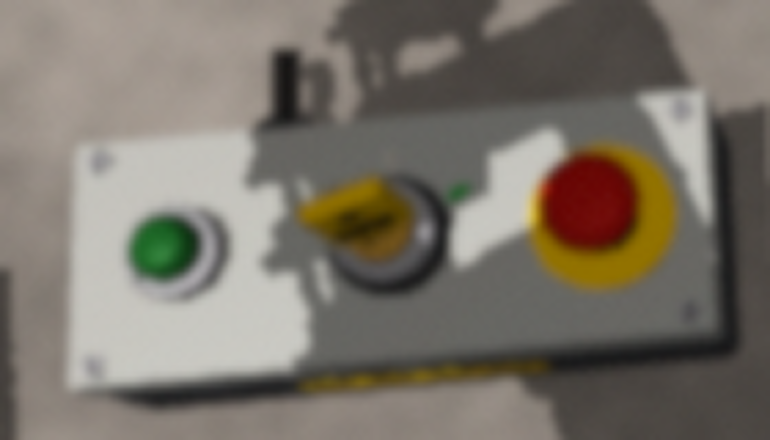

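The pictures show the key seated in the plug: side crop (285,300), top crop (355,205), head pointing toward the green mark. The gripper is clear and the e-stop is untouched, so I'll hand in.

```bash
python3 -c "
from h import *
print(robot.finish_job())"
```

```text
the job is handed in; nothing more can be done
None
```

The yellow key is fully home in the key switch, turned clockwise to its ON stop and released, and the job is handed in; the hand-in call returned no verdict, so ON rests on the stop torque (0.31 N m) and the final pictures.

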